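Count three bearings through the gate of a counting tray

ROBOT

A 7-joint arm with a two-finger parallel gripper is mounted at the origin on the work surface. World frame = base frame: x ahead of the robot, y to its left, z up, the work surface at z = 0. Lengths are in m, angles in rad, forces in N, time in s.
With the tool pointing down it reaches from about 0.4 to 0.85 m from the base axis. Payload 4.5 kg.
Tool frame: the origin (TCP) lies where the fingers leave the gripper's body, on its centre line; the fingertips stand 64 mm ahead of it and the grasp point (between the pads) lies 45 mm ahead of it; z points along the fingers, y is the direction in which the jaws open and shut (so a half turn about z gives the same grasp; the last joint's range is limited). The gripper opens to 88 mm and grips with 3 to 60 N. Pads are 18 mm wide; open, the fingers measure 123 mm over their backs; the gripper's body (75 mm by 187 mm) begins 45 mm behind the grasp point.
Start: joints at [1.244, 0.689, -0.195, 1.565, 0.157, 0.902, -0.215], TCP at [0.221, -0.585, 0.303] pointing down, gripper open.
Joint ranges: [-3.01, 3.01], [-0.46, 2.08], [-1.47, 1.51], [0.13, 2.56], [-1, 4.14], [0.04, 2.09], [-2.66, 2.66]. Speed limits (rad/s): [2.57, 2.57, 3.14, 3.14, 3.14, 3.14, 3.14].

INTERFACE

Orientations are given as a unit quaternion [x, y, z, w].
In Python, from plant import monitor, snapshot, workorder, finder gives the robot as it stands.
- The arm moves only by the tool carry_out, never from a script. Its argument "motion" is one flat list of numbers, 6 for each row, row after row: the shift along the tool's x, y, z in cm, then the turn, a rotation vector about the tool's x, y, z in rad. In form: [x, y, z, rx, ry, rz, x, y, z, rx, ry, rz, ...]. A call has 1 to 8 rows; each row shifts and turns the commanded pose from where the row before left it, along the tool's axes as they then stand; what a row does not reach is not made up. A row lasts 1/8 s, in which the tool goes at most 62.5 mm and 10.7 degrees, less where a joint would pass 70% of its speed; a pose out of reach is approached as far as the arm can. A call with a gripper value outside its range is refused whole. "hand" is the finger opening in cm, from 0 to 8.81, set as the call begins (left out, the last holds). The fingers move at their own pace and stop on an object; "grip_force" is the grip in N (left out, the last holds). Time passes only in rows, so rows that do not move let the fingers close. It gives the time, the measured TCP pose, the force and the opening at its end, in the units of the state.
- monitor.get_state(): the state, without advancing time (a new reading comes with each control period).
- snapshot(name): name is "side" or "top"; returns a dict with "frame" (420x560x3 uint8, red, green, blue), "range_z" (420x560 float32, m along the optical axis (not along the pixel's ray), 0 where there is no reading), "fx", "fy", "cx", "cy" (pixels), "rvec" (rotation vector, rad) and "tvec" (3), from world to camera coordinates, as OpenCV has them. Camera axes: x right, y down, z forward; pixel columns grow to the right and rows downward; lengths in m; the calibration is good to about 2 mm. A picture is of the moment at which its call begins.
- workorder.finish_job(): hands the job in, once; it reports no verdict.
Trained networks look in a picture, given as the dict that the camera call returned (one of the last four; its "shot" number tells which), for a name from the list of things; names that differ only in an ending like _2 or _b are one class to them, and where a whole thing is asked for, a point or a joint stands for the part that bears it (a point fixed in the world has none). Each returns a list of dicts, best first, with "p" (0 to 1); they miss things now and then, are a little off and sometimes report something else, mostly with a low value. They report only what shows in the picture. A call takes as long as a camera call. They do not tell look-alikes from the thing itself.
- finder.masks_of(picture, thing): "pixels" (420x560 bool, what is visible of it) and "extent" ([left, top, right, bottom] in pixels, round what is visible of it).
The state is a dict: "clock": time; "q": joint angles; "qd": joint speeds; "joint_torque": joint torques, N m; "tool_pos": TCP position; "eef_rot": TCP orientation; "contact_force": force on the tool from outside, world axes, zero at the start; "moment": the same for the moment, N m; "opening": opening from 0.0 (shut) to 1.0 (fully open).
Only numpy, scipy, OpenCV 4.12 (cv2) and the standard library are available. Lean on these libraries where they do the work, as an engineer would, in place of code of your own. Each camera call takes 0.05 s, during which the arm holds its last target. There are 200 camera calls.

TASK

On the white counting tray with the orange rim, sweep the three loose ball bearings one at a time through the narrow gate in its front rim, so that each drops down the slot behind the gate into the catch bin. Push them along the tray gently with the fingertips, never pinching or lifting them. Leave the two blue couplers and the brass nut standing where they are on the tray.

Things in the scene. Friction and masses are not known exactly. Their poses are not given: they have to be found in the camera images.
- tray: counting tray fixed to the bench: level white pan, floor 60 mm above the bench, orange rim 6 mm thick and 12 mm above the floor. Origin: on the bench (z = 0); tray z up. In its frame the pan's inside runs from x = -0.095 (inner face of the front rim, which faces the robot and has the gate in its middle) to x = +0.125 and from y = -0.115 to +0.115 m; a narrow orange nose juts out in front of the gate.
- gate (a point): middle of the gate at floor height, on the front rim's inner face; axes as the tray's. The gate is 38 mm wide between two round black posts (diameter 10 mm, 15 mm tall, bulging 3 mm into the pan). The floor ends and the slot begins at this line: a bearing whose centre is pushed past it (towards -x) tips and drops by itself. Fingers need not enter the gate.
- slot (a point): centre of the slot's mouth at floor height, 23 mm beyond the gate (tray's -x); axes as the tray's. The slot is 46 mm long (x) by 38 mm wide (y) between orange walls as high as the rim, open below to a clear catch bin with a yellow floor 56 mm under the tray's floor. All three bearings fit in the bin, well below the tray's floor.
- bearing_a: ball bearing, a flat steel ring with a black seal on each face, lying flat on the tray: outside diameter 28 mm, thickness 8 mm, about 22 g; loose, slides when pushed and stops when let go. Origin: centre of its underside; its z axis is the ring's axis. One of three alike.
- bearing_b: ball bearing, a flat steel ring with a black seal on each face, lying flat on the tray: outside diameter 28 mm, thickness 8 mm, about 22 g; loose, slides when pushed and stops when let go. Origin: centre of its underside; its z axis is the ring's axis. One of three alike.
- bearing_c: ball bearing, a flat steel ring with a black seal on each face, lying flat on the tray: outside diameter 28 mm, thickness 8 mm, about 22 g; loose, slides when pushed and stops when let go. Origin: centre of its underside; its z axis is the ring's axis. One of three alike.
- coupler_a: blue cylindrical shaft coupler with dark grooves round its middle, diameter 19 mm, height 25 mm, 15 g, standing on end on the tray, not fixed. To be left where it is. Origin: centre of its underside.
- coupler_b: blue cylindrical shaft coupler with dark grooves round its middle, diameter 19 mm, height 25 mm, 15 g, standing on end on the tray, not fixed. To be left where it is. Origin: centre of its underside.
- nut: brass lead-screw nut standing on its flange on the tray: flange diameter 22 mm and 3.5 mm thick, barrel diameter 10 mm, total height 15 mm, 25 g, not fixed. To be left where it is. Origin: centre of its underside.
Not all that is in view belongs to the job. Leave any pink or red look-alike of the bearing_a alone. Leave any purple look-alike of the bearing_b alone.

How it is judged:
On the way, in this order (a step that is already met when the one before it is completed fails the run):
1. a first bearing has dropped into the slot, alone (((x of bearing_a in the frame of slot between -0.026 and 0.026 m and y of bearing_a in the frame of slot between -0.022 and 0.022 m and z of bearing_a in the frame of slot below -0.012 m) or (x of bearing_b in the frame of slot between -0.026 and 0.026 m and y of bearing_b in the frame of slot between -0.022 and 0.022 m and z of bearing_b in the frame of slot below -0.012 m) or (x of bearing_c in the frame of slot between -0.026 and 0.026 m and y of bearing_c in the frame of slot between -0.022 and 0.022 m and z of bearing_c in the frame of slot below -0.012 m))), for 0.2 s.
2. a second bearing has followed it ((((x of bearing_a in the frame of slot between -0.026 and 0.026 m and y of bearing_a in the frame of slot between -0.022 and 0.022 m and z of bearing_a in the frame of slot below -0.012 m) and (x of bearing_b in the frame of slot between -0.026 and 0.026 m and y of bearing_b in the frame of slot between -0.022 and 0.022 m and z of bearing_b in the frame of slot below -0.012 m)) or ((x of bearing_a in the frame of slot between -0.026 and 0.026 m and y of bearing_a in the frame of slot between -0.022 and 0.022 m and z of bearing_a in the frame of slot below -0.012 m) and (x of bearing_c in the frame of slot between -0.026 and 0.026 m and y of bearing_c in the frame of slot between -0.022 and 0.022 m and z of bearing_c in the frame of slot below -0.012 m)) or ((x of bearing_b in the frame of slot between -0.026 and 0.026 m and y of bearing_b in the frame of slot between -0.022 and 0.022 m and z of bearing_b in the frame of slot below -0.012 m) and (x of bearing_c in the frame of slot between -0.026 and 0.026 m and y of bearing_c in the frame of slot between -0.022 and 0.022 m and z of bearing_c in the frame of slot below -0.012 m)))), for 0.2 s.
3. the third bearing has followed them (x of bearing_a in the frame of slot between -0.026 and 0.026 m and y of bearing_a in the frame of slot between -0.022 and 0.022 m and z of each of bearing_a, bearing_b, bearing_c in the frame of slot below -0.012 m and x of bearing_b in the frame of slot between -0.026 and 0.026 m and y of bearing_b in the frame of slot between -0.022 and 0.022 m and x of bearing_c in the frame of slot between -0.026 and 0.026 m and y of bearing_c in the frame of slot between -0.022 and 0.022 m), for 0.2 s.
At the end, for the whole second after the job is handed in: All three bearings lie at rest in the slot, at least 12 mm below the tray's floor, having dropped in one after another and not together; the two couplers and the nut still stand upright on the tray, within 15 mm of where they began (all of step 3 and linear speed of each of bearing_a, bearing_b, bearing_c below 0.03 m/s and distance of each of coupler_a, coupler_b, nut from where it was at the start of the episode below 0.015 m and angle between each of coupler_a, coupler_b, nut's own z axis and vertical below 0.3 rad); the robot touches nothing.
It fails at once if a bearing is lifted more than 10 mm off the tray's floor (z of any of bearing_a, bearing_b, bearing_c in the frame of slot above 0.01 m).
It fails at once if a bearing is pinched, pressed down or jammed with more than 15 N (contact force between the fingers and bearing_a above 15 N or contact force between the fingers and bearing_b above 15 N or contact force between the fingers and bearing_c above 15 N).
It fails at once if a coupler or the nut is shifted by more than 15 mm or knocked over (distance of any of coupler_a, coupler_b, nut from where it was at the start of the episode above 0.015 m or angle between any of coupler_a, coupler_b, nut's own z axis and vertical above 0.3 rad).
It also fails if it takes over 64 s, if anything falls off the work surface, if the arm or the gripper's body presses on something with over 40 N, if the wrist force passes 120 N, or if a joint passes its speed limit or range.

## Working session

There is one attempt and no reset: what is moved stays moved. The work goes in short steps, Python scripts to look and compute and a tool call to move; the robot and the scene stay as the last step left them, time stands still between calls to the robot, and variables do not carry over. Pictures are saved under pics/ and viewed, about 8 in all and at most 12, crops included, and the job is handed in when it is done.

Besides the shell and the picture viewer there is one more tool, called after ">>>" as a command line: name --argument value ..., lists and objects as JSON in quotes. carry_out: Moves the arm, as the interface text tells. Its arguments: {"type":"object","properties":{"motion":{"type":"array"},"hand":{"type":"number"},"grip_force":{"type":"number"}},"required":["motion"]}

```bash
mkdir -p pics; cat > h.py <<'E'
import numpy as np, cv2
from plant import monitor, snapshot, workorder, finder
def world(p,u,v,z=None):
    R,_=cv2.Rodrigues(np.array(p['rvec'],float)); t=np.array(p['tvec'],float).ravel()
    d=np.stack([(np.asarray(u)-p['cx'])/p['fx'],(np.asarray(v)-p['cy'])/p['fy'],np.ones(np.shape(u))],-1)
    c=-R.T@t; w=d@R
    if z is not None:
        s=(z-c[2])/w[...,2]; return c+w*s[...,None]
    r=p['range_z'][np.asarray(v).astype(int),np.asarray(u).astype(int)]
    return c+w*r[...,None]
def save(p,n): cv2.imwrite('pics/'+n,p['frame'][:,:,::-1])
E
python3 - <<'E'
from h import *
s=monitor.get_state(); print({k:np.round(v,3) for k,v in s.items()})
ps={n:snapshot(n) for n in('top','side')}
for n,p in ps.items():
    save(p,n+'1.png'); print(n,p['fx'],p['rvec'],p['tvec'])
    for th in('bearing_a','coupler_a','nut','tray','gate'):
        try: l=finder.masks_of(p,th)
        except Exception as e: print(th,e); continue
        for m in l:
            v,u=np.nonzero(m['pixels']); w=world(p,u,v); 
            print(n,th,round(m['p'],2),m['extent'],len(u),'med',np.round(np.median(w,0),3),'mean',np.round(w.mean(0),3))
E
```

```text
{'clock': np.float64(0.0), 'q': array([ 1.244,  0.69 , -0.194,  1.566,  0.157,  0.903, -0.215]), 'qd': array([-0.   ,  0.   , -0.   ,  0.001, -0.002, -0.001,  0.001]), 'joint_torque': array([ 1.0000e-03, -5.2756e+01, -1.2670e+00, -1.5343e+01, -5.3000e-02,
        7.0000e-03,  0.0000e+00]), 'tool_pos': array([ 0.22 , -0.584,  0.302]), 'eef_rot': array([ 0.984,  0.179, -0.   , -0.001]), 'contact_force': array([ 0.385,  0.493, -0.186]), 'moment': array([ 0.003, -0.024,  0.007]), 'opening': np.float64(0.997)}
top 461.4231538904253 [ 2.13079229 -2.14531048  0.09074463] [0.02414832 0.60753896 0.8519944 ]
top bearing_a 0.76 [291.6, 190.6, 308.2, 200.9] 219 med [ 0.63  -0.025  0.066] mean [ 0.63  -0.025  0.065]
top bearing_a 0.74 [388.6, 204.2, 401.1, 220.8] 166 med [ 0.603 -0.214  0.007] mean [ 0.603 -0.215  0.007]
top bearing_a 0.73 [328.7, 215.0, 341.1, 231.3] 163 med [ 0.577 -0.091  0.068] mean [ 0.577 -0.091  0.067]
top bearing_a 0.63 [260.8, 134.8, 274.3, 147.7] 143 med [0.753 0.037 0.007] mean [0.753 0.037 0.007]
top bearing_a 0.55 [276.1, 231.5, 289.3, 246.1] 173 med [0.55  0.006 0.0
[... 1390 characters left out ...]
.8, 380.0, 260.6] 238 med [ 0.656 -0.126  0.081] mean [ 0.655 -0.127  0.08 ]
side coupler_a 0.67 [364.8, 240.1, 380.3, 260.1] 242 med [ 0.656 -0.126  0.08 ] mean [ 0.655 -0.127  0.079]
side coupler_a 0.61 [278.4, 187.8, 289.7, 204.4] 206 med [0.628 0.049 0.079] mean [0.628 0.05  0.076]
side coupler_a 0.36 [307.4, 256.8, 325.9, 274.7] 284 med [ 0.577 -0.095  0.068] mean [ 0.573 -0.099  0.075]
side nut 0.53 [213.2, 231.2, 230.9, 247.5] 163 med [0.496 0.036 0.064] mean [0.497 0.037 0.066]
side tray 0.66 [191.3, 165.7, 414.0, 359.2] 21548 med [ 0.568 -0.063  0.06 ] mean [ 0.574 -0.058  0.061]
side gate 0.84 [193.4, 168.1, 417.2, 357.2] 21497 med [ 0.569 -0.063  0.06 ] mean [ 0.574 -0.058  0.061]
```

```bash
python3 - <<'E'
import cv2
a=cv2.imread('pics/top1.png')[130:320,225:395]; cv2.imwrite('pics/t1c.png',cv2.resize(a,None,fx=3.1,fy=3.1,interpolation=cv2.INTER_CUBIC))
E
```

```text
(no output)
```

View pics/t1c.png

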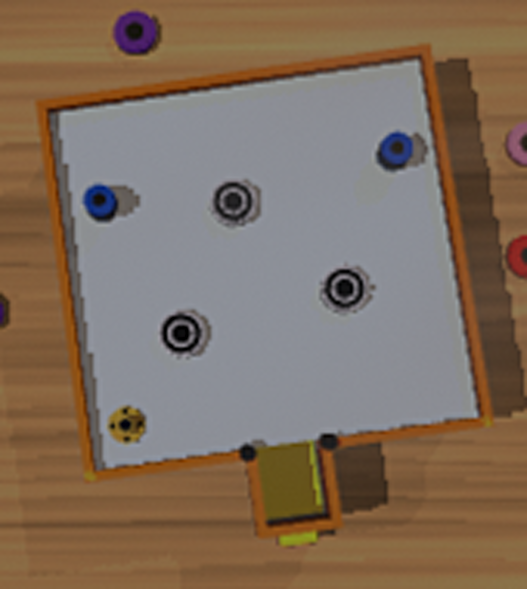

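View pics/side1.png

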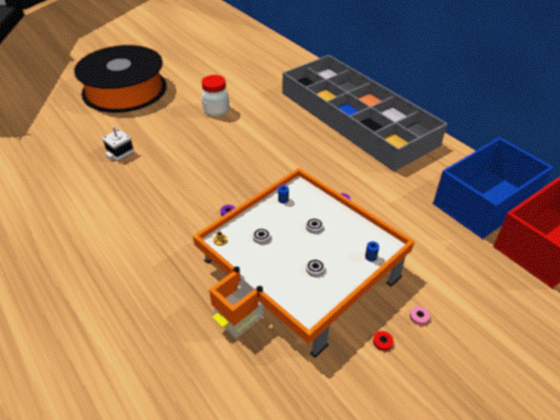

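The top crop shows three steel bearings, at about (232,202), (344,289) and (182,333). The brass nut is at (127,425) and the gate posts are at (248,453) and (329,441). The rings off the tray are purple, pink or red look-alikes. Next I fit the tray pose.

```bash
cat >> h.py <<'E'
def tray(p):
    # posts: black blobs at z=.075 ; pan: white floor rectangle
    hsv=cv2.cvtColor(p['frame'],cv2.COLOR_RGB2HSV)
    v,u=np.mgrid[0:420,0:560]; w=world(p,u,v)
    m=(abs(w[...,2]-.06)<.005)&(hsv[...,1]<70)&(p['range_z']>0)&(w[...,0]>.4)&(w[...,0]<.8)&(abs(w[...,1]+.04)<.2)
    m=cv2.morphologyEx(m.astype(np.uint8),cv2.MORPH_OPEN,np.ones((3,3)))
    vv,uu=np.nonzero(m); q=world(p,uu.astype(float),vv.astype(float),.06)[:,:2]
    return cv2.minAreaRect((q*1000).astype(np.float32)), w, hsv
E
python3 - <<'E'
from h import *
for n in('top','side'):
    p=snapshot(n); r,w,hsv=tray(p); print(n,r)
    B=[(.63,-.025),(.577,-.091),(.551,.006)]
    m=(hsv[...,2]<60)&(abs(w[...,2]-.07)<.012)&(w[...,0]<.52)&(w[...,0]>.45)&(w[...,1]<.0)&(w[...,1]>-.1)
    k,l,s,c=cv2.connectedComponentsWithStats(m.astype(np.uint8))
    for i in range(1,k):
        if s[i,4]>4: print('post?',s[i],np.round(world(p,c[i,0],c[i,1],.072),4))
E
```

```text
top ((595.6163940429688, -42.06089782714844), (220.58694458007812, 230.28611755371094), 7.6564483642578125)
post? [328 270   6   5  25] [ 0.4877 -0.0804  0.072 ]
post? [302 274   5   5  18] [ 0.4812 -0.0327  0.072 ]
side ((593.83203125, -39.2850341796875), (222.4185333251953, 223.97201538085938), 7.674787998199463)
post? [234 267   5   5  16] [ 0.4812 -0.032   0.072 ]
post? [257 287   5   4  16] [ 0.4877 -0.0796  0.072 ]
```

```bash
cat >> h.py <<'E'
from scipy.spatial.transform import Rotation as Ro
YAW=.134; G=np.array([.4866,-.0567,.06]); RT=Ro.from_rotvec([0,0,YAW]).as_matrix()
def plan(*ts):
    """targets (gate x,y of TCP, tip height above floor, yaw rel tray) in m -> turn, then shift in turned tool axes (cm)"""
    s=monitor.get_state(); pos=np.array(s['tool_pos']); R=Ro.from_quat(s['eef_rot'])
    g=RT.T@(pos-G); X=R.as_matrix()[:,0]; print('t',round(float(s['clock']),2),'gate-frame',np.round(g[:2],4),'tip z',round(g[2]-.064,4),'yaw',round(np.arctan2(X[1],X[0])-YAW,3),'F',np.round(s['contact_force'],1),'open',round(float(s['opening']),3))
    for x,y,z,yaw in ts:
        W=G+RT@[x,y,z+.064]; T=Ro.from_euler('z',yaw+YAW)*Ro.from_rotvec([np.pi,0,0])
        print('turn',np.round((R.inv()*T).as_rotvec(),3),'shift cm',np.round(T.as_matrix().T@(W-pos)*100,2)); pos,R=W,T
def tf(p,th='bearing_a',h=.068,pmin=.3):
    for m in finder.masks_of(p,th):
        e=m['extent']; u,v=np.array((e[0]+e[2])/2),np.array((e[1]+e[3])/2)
        vv,uu=np.nonzero(m['pixels']); z=np.median(world(p,uu,vv)[:,2])
        g=RT.T@(world(p,u,v,h)-G)
        mm=RT.T@(world(p,uu.mean(),vv.mean(),h)-G)
        if m['p']>pmin: print(th,round(m['p'],2),'gate',np.round(g[:2],4),'ctr',np.round(mm[:2],4),'z',round(z,3),'rgb',p['frame'][vv,uu].mean(0).round())
E
python3 - <<'E'
from h import *
p=snapshot('top'); tf(p)
d=np.array([.8,.6])
a=np.array([.0722,.0534])+.04*d
plan((*a,.05,.643),(*a,.003,.643))
E
```

```text
bearing_a 0.67 gate [0.0725 0.0506] ctr [0.0727 0.0537] z 0.067 rgb [57. 55. 58.]
bearing_a 0.65 gate [0.104  0.1737] ctr [0.1015 0.1706] z 0.007 rgb [67. 31. 88.]
bearing_a 0.63 gate [ 0.0864 -0.0462] ctr [ 0.0851 -0.0452] z 0.067 rgb [72. 70. 74.]
bearing_a 0.63 gate [0.1482 0.0132] ctr [0.1465 0.0114] z 0.067 rgb [71. 69. 72.]
bearing_a 0.58 gate [0.2595 0.0541] ctr [0.2597 0.0557] z 0.007 rgb [61. 28. 82.]
bearing_a 0.55 gate [ 0.087  -0.1604] ctr [ 0.0876 -0.1578] z 0.007 rgb [116.  45.  37.]
bearing_a 0.46 gate [ 0.1551 -0.1704] ctr [ 0.156  -0.1685] z 0.007 rgb [115.  74.  85.]
t 0.8 gate-frame [-0.3341 -0.4878] tip z 0.1788 yaw 0.227 F [-0.   0.6 -0. ] open 1.0
turn [ 0.     0.    -0.416] shift cm [ 68.97 -18.95  12.88]
turn [0. 0. 0.] shift cm [ 0.  -0.   4.7]
```

>>> carry_out --motion '[0,0,0,0,0,-0.139,0,0,0,0,0,-0.139,0,0,0,0,0,-0.138,4,-1.1,0,0,0,0,4,-1.1,0,0,0,0,4,-1.1,0,0,0,0,4,-1.1,0,0,0,0,4,-1.1,0,0,0,0]' --hand 2.0 --grip_force 10

```text
clock: 1.8
tool_pos: [0.3254, -0.4043, 0.3029]
eef_rot: [0.926, 0.379, 0.0, 0.0]
contact_force: [0.1, -0.2, -0.0]
opening: 0.229
```

>>> carry_out --motion '[4,-1.1,0,0,0,0,4,-1.1,0,0,0,0,4,-1.1,0,0,0,0,4,-1.1,0,0,0,0,4,-1.1,0,0,0,0,4,-1.1,0,0,0,0,4,-1.1,0,0,0,0,4,-1.1,0,0,0,0]'

```text
clock: 2.8
tool_pos: [0.492, -0.1171, 0.3029]
eef_rot: [0.926, 0.379, 0.0, 0.0]
contact_force: [0.7, -1.0, 1.2]
opening: 0.223
```

```bash
python3 - <<'E'
from h import *
d=np.array([.8,.6])
a=np.array([.0725,.0532])+.04*d
plan((*a,.05,.643),(*a,.003,.643))
E
```

```text
t 2.8 gate-frame [-0.0027 -0.0606] tip z 0.1789 yaw 0.643 F [ 0.7 -1.   1.2] open 0.223
turn [ 0.001 -0.    -0.   ] shift cm [16.84 -4.6  12.89]
turn [0. 0. 0.] shift cm [ 0.  -0.   4.7]
```

>>> carry_out --motion '[4,-1.1,0,0,0,0,4,-1.1,0,0,0,0,4,-1.2,2,0,0,0,4.2,-1.2,3,0,0,0,0,0,4,0,0,0,0,0,3.5,0,0,0,0,0,0,0,0,0]'

```text
clock: 3.68
tool_pos: [0.573, 0.028, 0.1757]
eef_rot: [0.925, 0.379, -0.003, -0.001]
contact_force: [-1.4, -0.4, -0.2]
opening: 0.226
```

```bash
python3 - <<'E'
from h import *
d=np.array([.8,.6])
a=np.array([.0725,.0532])+.04*d
plan((*a,.003,.643))
p=snapshot('side');tf(p)
a=p['frame'][150:350,180:430,::-1]; cv2.imwrite('pics/s2.png',cv2.resize(a,None,fx=3,fy=3,interpolation=cv2.INTER_CUBIC))
E
```

```text
t 3.67 gate-frame [0.097  0.0724] tip z 0.0517 yaw 0.643 F [-1.4 -0.4 -0.2] open 0.226
turn [-0.003  0.004  0.   ] shift cm [0.89 0.07 4.87]
bearing_a 0.85 gate [ 0.0846 -0.0518] ctr [ 0.0838 -0.0492] z 0.068 rgb [109. 104. 105.]
bearing_a 0.66 gate [ 0.1211 -0.2058] ctr [ 0.122  -0.2006] z 0.008 rgb [169.  86. 103.]
bearing_a 0.64 gate [ 0.0552 -0.1882] ctr [ 0.057  -0.1895] z 0.007 rgb [136.  29.  21.]
bearing_a 0.62 gate [0.0686 0.0466] ctr [0.071 0.05 ] z 0.067 rgb [112. 106. 106.]
bearing_a 0.48 gate [0.1469 0.0095] ctr [0.1448 0.0092] z 0.067 rgb [130. 125. 127.]
```

View pics/s2.png

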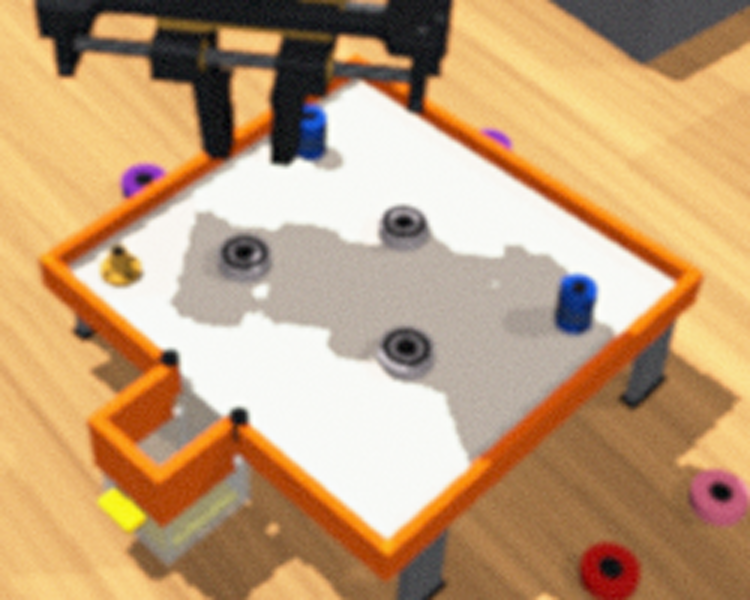

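The side crop shows the fingers poised high behind the bearing at (243,258), with the couplers and nut clear. I'll use a steeper 50° heading so the bearing ends near the gate axis.

```bash
python3 - <<'E'
from h import *
y=.873; d=np.array([np.cos(y),np.sin(y)]); b=np.array([.0725,.0534])
a=b+.037*d; e=b-.059*d+.0188*d
plan((*a,.012,y),(*a,.003,y),(*e,.003,y))
E
```

```text
t 3.77 gate-frame [0.099  0.0722] tip z 0.0545 yaw 0.643 F [0.8 0.4 0.5] open 0.226
turn [ 0.001 -0.001 -0.23 ] shift cm [ 0.55 -0.82  4.25]
turn [0. 0. 0.] shift cm [ 0.  -0.   0.9]
turn [0. 0. 0.] shift cm [-7.72 -0.   -0.  ]
```

>>> carry_out --motion '[0,0,0,0,0,-0.115,0,0,0,0,0,-0.115,0.6,-0.8,1,0,0,0,0,0,2,0,0,0,0,0,1.2,0,0,0,0,0,0,0,0,0]'

```text
clock: 4.53
tool_pos: [0.5706, 0.0377, 0.1352]
eef_rot: [0.876, 0.482, -0.001, -0.0]
contact_force: [0.4, -0.8, -0.6]
opening: 0.224
```

```bash
python3 - <<'E'
from h import *
y=.873; d=np.array([np.cos(y),np.sin(y)]); b=np.array([.0725,.0534])
a=b+.037*d; e=b-.059*d+.0188*d
plan((*a,.003,y),(*e,.003,y))
E
```

```text
t 4.53 gate-frame [0.0958 0.0823] tip z 0.0112 yaw 0.872 F [ 0.4 -0.8 -0.6] open 0.224
turn [-0.001  0.001 -0.001] shift cm [-0.01  0.07  0.82]
turn [0. 0. 0.] shift cm [-7.72 -0.   -0.  ]
```

>>> carry_out --motion '[0,0,0.8,0,0,0,-0.7,0.1,0,0,0,0,-1,0,0,0,0,0,-1,0,0,0,0,0,-1,0,0,0,0,0,-1,0,0,0,0,0,-1,0,0,0,0,0,-1,0,0,0,0,0]'

```text
clock: 5.52
tool_pos: [0.5357, -0.0203, 0.1278]
eef_rot: [0.876, 0.482, 0.0, 0.0]
contact_force: [0.5, 0.3, 0.6]
opening: 0.228
```

>>> carry_out --motion '[-1,0,0,0,0,0,0,0,0,0,0,0,1,0,0,0,0,0,2,0,0,0,0,0]'

```text
clock: 6.02
tool_pos: [0.5474, -0.0019, 0.1277]
eef_rot: [0.876, 0.482, 0.0, -0.0]
contact_force: [-0.0, 0.2, -0.2]
opening: 0.226
```

```bash
python3 - <<'E'
from h import *
plan()
p=snapshot('side');tf(p); p=snapshot('top');tf(p)
E
```

```text
t 6.03 gate-frame [0.0676 0.0462] tip z 0.0037 yaw 0.872 F [-0.   0.2 -0.2] open 0.226
bearing_a 0.83 gate [ 0.0846 -0.0516] ctr [ 0.0832 -0.0492] z 0.068 rgb [108. 102. 103.]
bearing_a 0.74 gate [ 0.1222 -0.2036] ctr [ 0.1224 -0.2004] z 0.008 rgb [220. 141. 169.]
bearing_a 0.68 gate [0.1481 0.0108] ctr [0.1441 0.0091] z 0.067 rgb [153. 147. 149.]
bearing_a 0.58 gate [0.069  0.1316] ctr [0.0681 0.1323] z 0.009 rgb [113.  52. 134.]
bearing_a 0.54 gate [ 0.0542 -0.1879] ctr [ 0.0572 -0.1896] z 0.008 rgb [139.  20.  16.]
bearing_a 0.51 gate [ 0.0875 -0.0471] ctr [ 0.0876 -0.0502] z 0.067 rgb [58. 56. 58.]
bearing_a 0.47 gate [ 0.0894 -0.1586] ctr [ 0.0893 -0.1574] z 0.007 rgb [103.  42.  33.]
bearing_a 0.47 gate [ 0.1546 -0.1722] ctr [ 0.1557 -0.1689] z 0.007 rgb [156. 102. 119.]
bearing_a 0.46 gate [0.101  0.1685] ctr [0.1008 0.1707] z 0.007 rgb [100.  51. 120.]
bearing_a 0.46 gate [0.2548 0.0568] ctr [0.2587 0.0564] z 0.007 rgb [ 88.  43. 112.]
```

>>> carry_out --motion '[2,0,-2,0,0,0.17,0,0,-3,0,0,0.17,0,0,-3,0,0,0.17,0,0,-2,0,0,0.17,2,0,0,0,0,0.19,3,0,0,0,0,0,0,0,0,0,0,0]'

```text
clock: 7.1
tool_pos: [0.6073, 0.0249, 0.2276]
eef_rot: [0.998, 0.07, 0.001, 0.0]
contact_force: [-1.3, 0.1, -0.5]
opening: 0.228
```

```bash
python3 - <<'E'
from h import *
plan((.075,.009,.01,0))
p=snapshot('side');tf(p,pmin=.15)
a=p['frame'][150:350,180:430,::-1]; cv2.imwrite('pics/s3.png',cv2.resize(a,None,fx=3,fy=3,interpolation=cv2.INTER_CUBIC))
p=snapshot('top');tf(p,pmin=.15)
E
```

```text
t 7.1 gate-frame [0.1305 0.0647] tip z 0.1036 yaw 0.006 F [-1.3  0.1 -0.5] open 0.228
turn [ 0.    -0.002  0.006] shift cm [-5.55  5.57  9.36]
bearing_a 0.65 gate [ 0.055  -0.1922] ctr [ 0.0564 -0.1901] z 0.007 rgb [169.  26.  21.]
bearing_a 0.62 gate [0.1427 0.0076] ctr [0.1443 0.0081] z 0.067 rgb [103.  97.  98.]
bearing_a 0.57 gate [0.0709 0.132 ] ctr [0.0711 0.1329] z 0.008 rgb [143.  69. 148.]
bearing_a 0.54 gate [0.0328 0.0002] ctr [0.032  0.0019] z 0.068 rgb [149. 143. 145.]
bearing_a 0.53 gate [ 0.0854 -0.0492] ctr [ 0.0839 -0.0491] z 0.067 rgb [153. 147. 149.]
bearing_a 0.53 gate [ 0.1212 -0.2049] ctr [ 0.1221 -0.2005] z 0.007 rgb [160.  80.  97.]
bearing_a 0.62 gate [ 0.0883 -0.0436] ctr [ 0.0854 -0.0459] z 0.067 rgb [108. 105. 110.]
bearing_a 0.45 gate [ 0.1558 -0.1722] ctr [ 0.1562 -0.1686] z 0.007 rgb [131.  75.  82.]
bearing_a 0.43 gate [ 0.0904 -0.1587] ctr [ 0.0882 -0.1567] z 0.007 rgb [140.  55.  47.]
bearing_a 0.33 gate [ 0.0823 -0.0576] ctr [ 0.0985 -0.0688] z 0.059 rgb [181. 169. 164.]
```

View pics/s3.png

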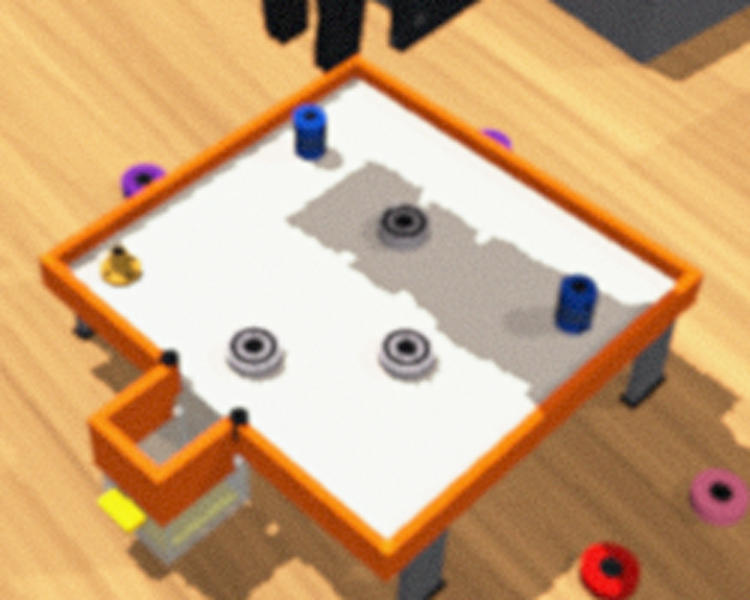

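Side crop: B3 now sits at (253,352), just in front of the gate, and the two other bearings, the couplers and the nut have not moved. Next comes the straight push.

>>> carry_out --motion '[-2,2,2,0,0,0,-2,2,2,0,0,0,-1.7,2,2.2,0,0,0,0,0,3,0,0,0,0,0,0,0,0,0]'

```text
clock: 7.92
tool_pos: [0.5559, -0.043, 0.1344]
eef_rot: [0.998, 0.069, -0.002, -0.0]
contact_force: [-0.0, 0.0, 1.6]
opening: 0.226
```

```bash
python3 - <<'E'
from h import *
plan((.073,.004,.003,0),(.0145,0.001,.003,0))
E
```

```text
t 7.92 gate-frame [0.0705 0.0044] tip z 0.0104 yaw 0.005 F [-0.   0.   1.6] open 0.226
turn [-0.001  0.005  0.005] shift cm [0.25 0.04 0.74]
turn [0. 0. 0.] shift cm [-5.85  0.3   0.  ]
```

>>> carry_out --motion '[0,0,0.8,0,0,0,-0.6,0,0,0,0,0,-0.8,0,0,0,0,0,-0.8,0.1,0,0,0,0,-0.8,0.1,0,0,0,0,-0.8,0.1,0,0,0,0,-0.8,0,0,0,0,0,-0.7,0,0,0,0,0]'

```text
clock: 8.93
tool_pos: [0.5054, -0.0531, 0.1277]
eef_rot: [0.998, 0.07, 0.0, 0.0]
contact_force: [0.0, -0.1, 0.1]
opening: 0.227
```

>>> carry_out --motion '[-0.2,0,0,0,0,0,0,0,0,0,0,0]'

```text
clock: 9.18
tool_pos: [0.5038, -0.0533, 0.1277]
eef_rot: [0.998, 0.07, -0.0, 0.0]
contact_force: [0.6, 0.2, 0.6]
opening: 0.224
```

```bash
python3 - <<'E'
from h import *
plan()
p=snapshot('side');tf(p,pmin=.15)
a=p['frame'][220:350,180:330,::-1]; cv2.imwrite('pics/s4.png',cv2.resize(a,None,fx=4,fy=4,interpolation=cv2.INTER_CUBIC))
E
```

```text
t 9.18 gate-frame [0.0175 0.0011] tip z 0.0037 yaw 0.005 F [0.6 0.2 0.6] open 0.224
bearing_a 0.87 gate [-0.004 -0.005] ctr [-0.0051 -0.0025] z 0.066 rgb [111. 104. 105.]
bearing_a 0.64 gate [ 0.0782 -0.0331] ctr [ 0.082  -0.0397] z 0.06 rgb [217. 180. 149.]
bearing_a 0.62 gate [ 0.1219 -0.2059] ctr [ 0.1226 -0.2   ] z 0.008 rgb [224. 147. 182.]
```

View pics/s4.png

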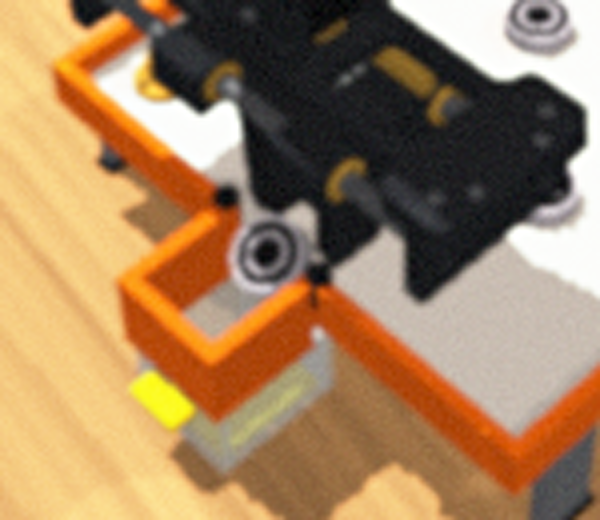

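The crop shows the bearing on the gate edge at (268,252), starting to tip. I nudge it a few mm further.

>>> carry_out --motion '[-0.2,0,0,0,0,0,-0.15,0,0,0,0,0,0,0,0,0,0,0,0,0,0,0,0,0]'

```text
clock: 9.78
tool_pos: [0.5005, -0.0538, 0.1277]
eef_rot: [0.998, 0.07, 0.0, 0.0]
contact_force: [0.3, -0.2, -0.9]
opening: 0.226
```

```bash
python3 - <<'E'
from h import *
plan()
p=snapshot('side');tf(p,pmin=.15)
E
```

```text
t 9.78 gate-frame [0.0141 0.0011] tip z 0.0037 yaw 0.005 F [ 0.3 -0.2 -0.9] open 0.226
bearing_a 0.67 gate [ 0.0525 -0.189 ] ctr [ 0.0567 -0.1899] z 0.007 rgb [196.  35.  27.]
bearing_a 0.64 gate [ 0.1209 -0.2055] ctr [ 0.1221 -0.201 ] z 0.008 rgb [222. 144. 177.]
bearing_a 0.61 gate [ 0.0855 -0.0587] ctr [ 0.0837 -0.0579] z 0.067 rgb [163. 156. 159.]
bearing_a 0.49 gate [0.1464 0.0098] ctr [0.1448 0.0085] z 0.068 rgb [166. 160. 162.]
bearing_a 0.35 gate [ 0.079  -0.0311] ctr [ 0.0816 -0.0391] z 0.06 rgb [217. 181. 151.]
```

>>> carry_out --motion '[1,0,0,0,0,0,2,0,-3,0,0,0.14,2,0,-3,0,0,0.14,1,0,0,0,0,0.14,0,0,0,0,0,0.14,0,0,0,0,0,0.135,0,0,0,0,0,0]'

```text
clock: 10.75
tool_pos: [0.5606, -0.0506, 0.1878]
eef_rot: [0.962, -0.273, 0.0, 0.0]
contact_force: [0.4, -0.5, 0.1]
opening: 0.227
```

```bash
python3 - <<'E'
from h import *
y=-.69; d=np.array([np.cos(y),np.sin(y)]); b=np.array([.0855,-.046])
a=b+.037*d; e=b-.0657*d+.0188*d
plan((*a,.012,y),(*a,.0035,y),(*e,.0035,y))
p=snapshot('side');tf(p,pmin=.15)
a=p['frame'][150:350,180:430,::-1]; cv2.imwrite('pics/s5.png',cv2.resize(a,None,fx=3,fy=3,interpolation=cv2.INTER_CUBIC))
E
```

```text
t 10.75 gate-frame [ 0.0742 -0.0039] tip z 0.0638 yaw -0.688 F [ 0.4 -0.5  0.1] open 0.227
turn [-0.    -0.001  0.002] shift cm [7.25 2.53 5.18]
turn [0. 0. 0.] shift cm [ 0.   -0.    0.85]
turn [0. 0. 0.] shift cm [-8.39  0.    0.  ]
bearing_a 0.77 gate [ 0.0543 -0.1905] ctr [ 0.0564 -0.1905] z 0.008 rgb [131.  19.  15.]
bearing_a 0.53 gate [ 0.0843 -0.0499] ctr [ 0.0837 -0.0487] z 0.068 rgb [96. 91. 93.]
bearing_a 0.5 gate [ 0.1197 -0.204 ] ctr [ 0.1216 -0.2004] z 0.007 rgb [213. 132. 159.]
bearing_a 0.5 gate [0.0684 0.1291] ctr [0.0704 0.1327] z 0.008 rgb [139.  65. 149.]
```

View pics/s5.png

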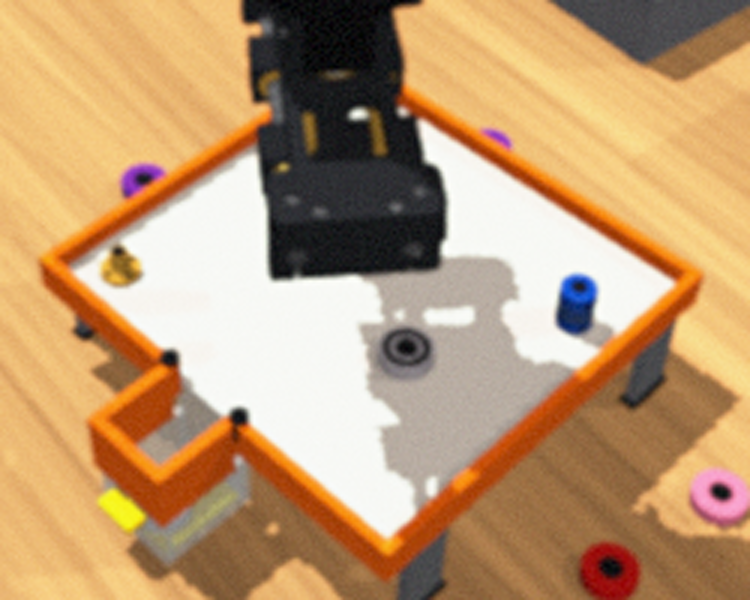

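B3 is no longer on the tray, so it has dropped. B2 is at (406,352) and ready to be pushed.

>>> carry_out --motion '[2.5,0.8,0,0,0,0,2.5,0.8,0,0,0,0,2.3,0.9,1,0,0,0,0,0,2,0,0,0,0,0,2.2,0,0,0,0,0,0,0,0,0]'

```text
clock: 11.6
tool_pos: [0.6078, -0.1105, 0.1342]
eef_rot: [0.962, -0.274, -0.002, 0.0]
contact_force: [0.3, 0.1, -0.1]
opening: 0.226
```

```bash
python3 - <<'E'
from h import *
y=-.69; d=np.array([np.cos(y),np.sin(y)]); b=np.array([.0855,-.046])
a=b+.037*d; e=b-.0657*d+.0188*d
plan((*a,.0035,y),(*e,.0035,y))
p=snapshot('top'); tf(p)
for u,v in [(318,288),(318,284),(314,290),(318,292)]: print(np.round(RT.T@(world(p,u,v)-G),3),p['frame'][v,u])
E
```

```text
t 11.6 gate-frame [ 0.113  -0.0695] tip z 0.0102 yaw -0.688 F [ 0.3  0.1 -0.1] open 0.226
turn [0.001 0.003 0.002] shift cm [ 0.09 -0.07  0.67]
turn [0. 0. 0.] shift cm [-8.39  0.    0.  ]
bearing_a 0.74 gate [0.1028 0.1679] ctr [0.1026 0.1709] z 0.007 rgb [103.  50. 130.]
bearing_a 0.55 gate [0.1437 0.0108] ctr [0.1432 0.0143] z 0.067 rgb [115. 112. 116.]
bearing_a 0.45 gate [0.2585 0.0586] ctr [0.259  0.0564] z 0.007 rgb [ 97.  50. 116.]
[0.005 0.031 0.645] [36 36 26]
[0.006 0.03  0.638] [32 33 25]
[0.004 0.033 0.647] [39 40 27]
[0.003 0.031 0.649] [41 41 29]
```

>>> carry_out --motion '[0,-0.1,0.7,0,0,0,-0.8,0,0,0,0,0,-1,0,0,0,0,0,-1.1,0,0,0,0,0,-1.1,0,0,0,0,0,-1.1,0,0,0,0,0,-1.1,0,0,0,0,0,-1.1,0,0,0,0,0]'

```text
clock: 12.7
tool_pos: [0.5468, -0.071, 0.1288]
eef_rot: [0.962, -0.274, 0.0, 0.0]
contact_force: [0.1, -0.3, 0.2]
opening: 0.23
```

>>> carry_out --motion '[-1,0,0,0,0,0,0,0,0,0,0,0,1,0,0,0,0,0,2,0,0,0,0,0,2,0,-3,0,0,-0.17,2,0,-3,0,0,-0.17,0,0,-2,0,0,-0.17,0,0,0,0,0,-0.17]'

```text
clock: 13.7
tool_pos: [0.602, -0.1015, 0.2107]
eef_rot: [0.998, 0.064, 0.002, 0.001]
contact_force: [-0.4, -0.5, -0.5]
opening: 0.225
```

```bash
python3 - <<'E'
from h import *
plan((.073,0,.012,0))
p=snapshot('side');tf(p,pmin=.15)
E
```

```text
t 13.7 gate-frame [ 0.1084 -0.0598] tip z 0.0867 yaw -0.006 F [-0.4 -0.5 -0.5] open 0.225
turn [ 0.002 -0.005 -0.006] shift cm [-3.54 -5.98  7.47]
bearing_a 0.86 gate [ 0.1224 -0.2064] ctr [ 0.1221 -0.2007] z 0.008 rgb [189. 108. 133.]
bearing_a 0.75 gate [0.1474 0.0106] ctr [0.1451 0.0088] z 0.067 rgb [149. 143. 145.]
bearing_a 0.73 gate [ 0.0329 -0.0067] ctr [ 0.0321 -0.006 ] z 0.067 rgb [143. 137. 138.]
bearing_a 0.57 gate [ 0.0568 -0.1925] ctr [ 0.0572 -0.1901] z 0.008 rgb [168.  27.  21.]
bearing_a 0.4 gate [0.0723 0.1324] ctr [0.0708 0.1327] z 0.008 rgb [140.  68. 145.]
```

>>> carry_out --motion '[-1.2,-2,1,0,0,0,-1.2,-2,2,0,0,0,-1.1,-1.8,2,0,0,0,0,0,2.5,0,0,0,0,0,0,0,0,0]'

```text
clock: 14.42
tool_pos: [0.5572, -0.047, 0.1321]
eef_rot: [0.998, 0.061, -0.002, 0.0]
contact_force: [0.9, -0.0, 0.1]
opening: 0.223
```

```bash
python3 - <<'E'
from h import *
plan((.073,-.003,.0035,0),(.014,-0.001,.0035,0))
E
```

```text
t 14.43 gate-frame [0.0713 0.0002] tip z 0.0081 yaw -0.012 F [ 0.9 -0.   0.1] open 0.223
turn [ 0.     0.004 -0.012] shift cm [0.17 0.32 0.46]
turn [0. 0. 0.] shift cm [-5.9 -0.2 -0. ]
```

>>> carry_out --motion '[0,0.2,0.4,0,0,-0.01,-0.6,0,0,0,0,0,-0.8,0,0,0,0,0,-0.8,0,0,0,0,0,-0.8,-0.1,0,0,0,0,-0.8,-0.1,0,0,0,0,-0.8,0,0,0,0,0,-0.8,0,0,0,0,0]'

```text
clock: 15.42
tool_pos: [0.504, -0.0541, 0.1297]
eef_rot: [0.998, 0.067, 0.0, 0.0]
contact_force: [0.5, 0.1, -0.3]
opening: 0.228
```

```bash
python3 - <<'E'
from h import *
plan((.014,-0.001,.0035,0))
E
```

```text
t 15.43 gate-frame [0.0176 0.0003] tip z 0.0057 yaw 0.0 F [ 0.5  0.1 -0.3] open 0.228
turn [ 0. -0.  0.] shift cm [-0.36  0.13  0.22]
```

>>> carry_out --motion '[-0.1,0,0.2,0,0,0,-0.2,0,0,0,0,0,-0.1,0,0,0,0,0,0,0,0,0,0,0,0,0,0,0,0,0]'

```text
clock: 16.05
tool_pos: [0.5006, -0.0545, 0.1277]
eef_rot: [0.998, 0.067, 0.0, 0.0]
contact_force: [-0.8, 0.1, 0.1]
opening: 0.227
```

```bash
python3 - <<'E'
from h import *
plan()
p=snapshot('side');tf(p,pmin=.15)
E
```

```text
t 16.05 gate-frame [0.0142 0.0003] tip z 0.0037 yaw 0.0 F [-0.8  0.1  0.1] open 0.227
bearing_a 0.76 gate [0.1454 0.0094] ctr [0.1449 0.0087] z 0.068 rgb [169. 162. 164.]
bearing_a 0.68 gate [ 0.0567 -0.1903] ctr [ 0.0574 -0.1899] z 0.008 rgb [198.  33.  27.]
bearing_a 0.55 gate [ 0.1224 -0.2054] ctr [ 0.1226 -0.2007] z 0.008 rgb [224. 147. 177.]
```

>>> carry_out --motion '[1,0,0,0,0,0,1,0,-3,0,0,0,2,0,-3,0,0,0,4,-0.6,0,0,0,0,4,-0.5,0,0,0,0,4,0,0,0,0,0,1.2,0,2,0,0,0,0,0,0,0,0,0]'

```text
clock: 17.15
tool_pos: [0.6693, -0.0201, 0.1662]
eef_rot: [0.998, 0.067, -0.001, -0.0]
contact_force: [-0.4, -0.4, -0.2]
opening: 0.229
```

```bash
python3 - <<'E'
from h import *
plan((.186,.0117,.0035,0),(.014,-0.000,.0035,0))
p=snapshot('side');tf(p,pmin=.15)
a=p['frame'][150:350,180:430,::-1]; cv2.imwrite('pics/s6.png',cv2.resize(a,None,fx=3,fy=3,interpolation=cv2.INTER_CUBIC))
E
```

```text
t 17.15 gate-frame [0.186  0.0119] tip z 0.0422 yaw 0.001 F [-0.4 -0.4 -0.2] open 0.229
turn [-0.001  0.002  0.001] shift cm [0.   0.02 3.87]
turn [0. 0. 0.] shift cm [-17.2    1.17   0.  ]
bearing_a 0.74 gate [ 0.0553 -0.188 ] ctr [ 0.0572 -0.1898] z 0.008 rgb [200.  37.  28.]
bearing_a 0.6 gate [ 0.1203 -0.2042] ctr [ 0.1219 -0.2004] z 0.008 rgb [160.  77.  99.]
bearing_a 0.58 gate [0.1451 0.0093] ctr [0.145  0.0086] z 0.068 rgb [139. 132. 135.]
```

View pics/s6.png

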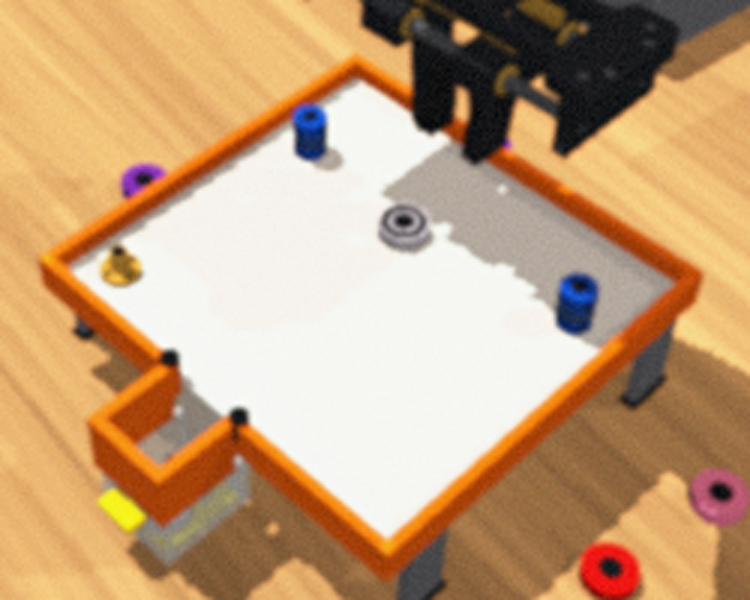

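The last bearing is at (404,227), with the couplers and nut untouched. I want a look into the bin from above before the last push.

```bash
python3 - <<'E'
from h import *
p=snapshot('top')
a=p['frame'][250:310,280:360,::-1]; cv2.imwrite('pics/t6.png',cv2.resize(a,None,fx=7,fy=7,interpolation=cv2.INTER_CUBIC))
v,u=np.mgrid[268:304:3,300:336:3]; print((world(p,u,v)[...,2]*1000).round().astype(int))
E
```

```text
[[695 695 694 694 695 693 693 694 694 692 691 689]
 [696 697 697 696 697 696 697 694 694 694 693 692]
 [698 697 698 697 697 697 696 696 696 694 695 692]
 [700 700 699 699 697 699 697 697 698 698 696 693]
 [698 701 700 700 700 699 700 699 699 697 695 693]
 [702 701 701 702 701 701 701 700 700 698 697 695]
 [704 703 704 703 703 703 704 703 704 704 704 695]
 [706 705 706 706 707 706 708 705 707 706 708 707]
 [709 709 709 710 709 708 710 709 710 710 711 708]
 [711 712 712 713 711 711 712 712 711 712 711 712]
 [712 714 715 714 714 714 714 714 714 715 714 713]
 [715 716 716 716 715 716 716 715 717 716 717 716]]
```

View pics/t6.png

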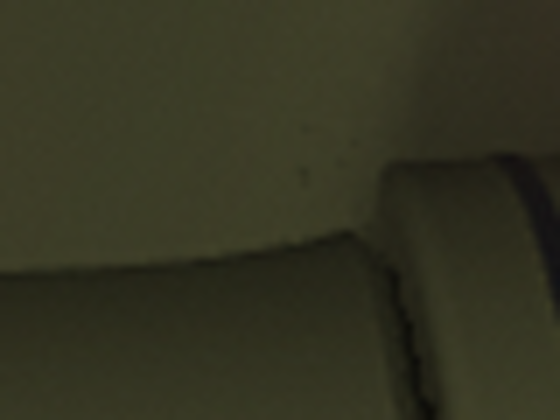

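The arm's own links block the top view. The bearings have nowhere to go but the slot, so I push the last one.

>>> carry_out --motion '[0,0,2,0,0,0,0,0,1.8,0,0,0,0,0,0,0,0,0,-0.6,0,0,0,0,0,-1,0,0,0,0,0,-1,0.1,0,0,0,0,-1,0.1,0,0,0,0,-1,0.1,0,0,0,0]'

```text
clock: 18.3
tool_pos: [0.6236, -0.03, 0.13]
eef_rot: [0.998, 0.067, 0.0, 0.0]
contact_force: [1.2, 0.1, 0.7]
opening: 0.227
```

>>> carry_out --motion '[-1,0.1,0,0,0,0,-1,0.1,0,0,0,0,-1,0.1,0,0,0,0,-1,0.1,0,0,0,0,-1,0.1,0,0,0,0,-1,0.1,0,0,0,0,-1,0.1,0,0,0,0,-1,0.1,0,0,0,0]'

```text
clock: 19.3
tool_pos: [0.5454, -0.0486, 0.1298]
eef_rot: [0.998, 0.067, 0.0, 0.0]
contact_force: [0.3, -0.3, 0.2]
opening: 0.227
```

```bash
python3 - <<'E'
from h import *
plan((.014,-0.000,.0035,0))
p=snapshot('side');tf(p,pmin=.15)
E
```

```text
t 19.3 gate-frame [0.0594 0.0002] tip z 0.0058 yaw 0.0 F [ 0.3 -0.3  0.2] open 0.227
turn [ 0. -0.  0.] shift cm [-4.54  0.02  0.23]
bearing_a 0.67 gate [ 0.0548 -0.1899] ctr [ 0.0569 -0.1899] z 0.008 rgb [142.  26.  19.]
bearing_a 0.59 gate [ 0.0389 -0.0027] ctr [ 0.0397 -0.0025] z 0.068 rgb [102.  97.  99.]
bearing_a 0.43 gate [0.069  0.1283] ctr [0.0659 0.1289] z 0.008 rgb [148.  66. 137.]
```

Bearing 18 mm ahead of the TCP and centred, so I continue.

>>> carry_out --motion '[-0.8,0,0.1,0,0,0,-0.8,0,0.1,0,0,0,-0.8,0,0,0,0,0,-0.8,0,0,0,0,0,-0.7,0,0,0,0,0,-0.3,0,0,0,0,0,0,0,0,0,0,0,0,0,0,0,0,0]'

```text
clock: 20.4
tool_pos: [0.5047, -0.054, 0.1277]
eef_rot: [0.998, 0.067, 0.0, 0.0]
contact_force: [-0.7, 0.1, -0.4]
opening: 0.223
```

```bash
python3 - <<'E'
from h import *
plan((.014,-0.000,.0035,0))
p=snapshot('side');tf(p,pmin=.15)
E
```

```text
t 20.4 gate-frame [0.0183 0.0003] tip z 0.0037 yaw 0.0 F [-0.7  0.1 -0.4] open 0.223
turn [ 0. -0.  0.] shift cm [-0.43  0.03  0.02]
bearing_a 0.75 gate [ 0.0568 -0.1898] ctr [ 0.0573 -0.1893] z 0.008 rgb [188.  39.  29.]
bearing_a 0.72 gate [ 0.1218 -0.2067] ctr [ 0.1224 -0.2006] z 0.007 rgb [223. 147. 173.]
```

>>> carry_out --motion '[-0.2,0,0,0,0,0,-0.2,0,0,0,0,0,0,0,0,0,0,0,1,0,0,0,0,0,2,0,-3,0,0,0,2,0,-4,0,0,0,0,0,-5,0,0,0,0,0,-5,0,0,0]'

```text
clock: 21.5
tool_pos: [0.5507, -0.0476, 0.2995]
eef_rot: [0.998, 0.067, 0.0, -0.0]
contact_force: [0.5, 0.1, 0.5]
opening: 0.227
```

>>> carry_out --motion '[0,5,0,0,0,0,0,5,0,0,0,0,0,5,0,0,0,0,0,5,0,0,0,0,0,5,0,0,0,0,0,5,0,0,0,0,0,5,0,0,0,0,0,5,0,0,0,0]'

```text
clock: 22.5
tool_pos: [0.6041, -0.4458, 0.2979]
eef_rot: [0.998, 0.067, 0.0, -0.0]
contact_force: [0.6, -0.2, -0.3]
opening: 0.222
```

```bash
python3 - <<'E'
from h import *
plan()
p=snapshot('side');tf(p,pmin=.15); tf(p,'coupler_a',.0725); tf(p,'nut',.0675)
A=p['frame'][150:350,180:430,::-1]
p=snapshot('top'); tf(p); B=p['frame'][250:310,280:360,::-1]
v,u=np.mgrid[276:298:3,305:332:3]; print((world(p,u,v)[...,2]*1000).round().astype(int))
cv2.imwrite('pics/f.png',np.vstack([cv2.resize(A,(400,320)),cv2.resize(B,(400,280),interpolation=cv2.INTER_CUBIC)]))
E
```

```text
t 22.5 gate-frame [ 0.0644 -0.4013] tip z 0.1739 yaw 0.0 F [ 0.6 -0.2 -0.3] open 0.222
bearing_a 0.78 gate [ 0.0548 -0.1901] ctr [ 0.057  -0.1901] z 0.008 rgb [181.  28.  21.]
bearing_a 0.68 gate [ 0.1211 -0.2044] ctr [ 0.1222 -0.2007] z 0.007 rgb [194. 111. 138.]
coupler_a 0.75 gate [0.1573 0.0905] ctr [0.1581 0.0911] z 0.077 rgb [ 58.  74. 124.]
coupler_a 0.57 gate [ 0.1658 -0.0888] ctr [ 0.1631 -0.0886] z 0.081 rgb [ 38.  62. 119.]
nut 0.69 gate [0.0255 0.0898] ctr [0.0221 0.0898] z 0.064 rgb [160. 125.  65.]
bearing_a 0.71 gate [-0.0152  0.0018] ctr [-0.0131  0.001 ] z 0.026 rgb [50. 46. 45.]
bearing_a 0.71 gate [0.1042 0.1678] ctr [0.1017 0.1702] z 0.007 rgb [65. 29. 88.]
bearing_a 0.67 gate [ 0.0889 -0.1547] ctr [ 0.0895 -0.1563] z 0.007 rgb [116.  49.  39.]
bearing_a 0.63 gate [-0.0369  0.003 ] ctr [-0.0335  0.004 ] z 0.011 rgb [47. 42. 39.]
bearing_a 0.45 gate [ 0.1562 -0.1703] ctr [ 0.1561 -0.169 ] z 0.008 rgb [116.  74.  87.]
[[73  5 26 19 25 24 26 13 72]
 [69  1 24 24 28 27 25  2 74]
 [71  4 29 25 30 28 31  3 71]
 [70 72  4 26 30 31 22  5 59]
 [ 1 69  8 12 15 11 12  4 46]
 [-4 70  0 11 11 10 11  4 31]
 [-1 68  1 13 12 11 14  3 21]
 [-3 71  5  8 21 31 42 53 62]]
```

View pics/f.png

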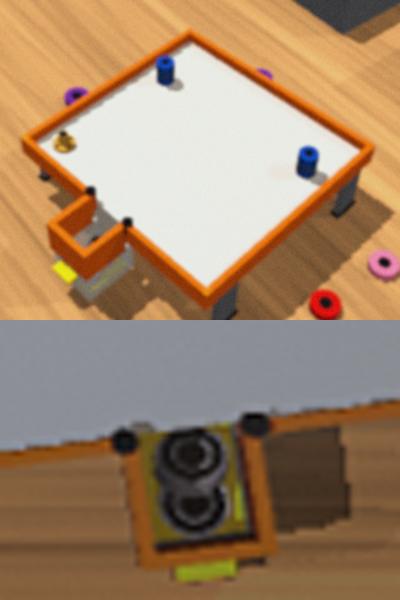

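The tray is clear of bearings. In the bin they lie stacked, the tops at most about 31 mm above the bench, well below the 48 mm limit. The couplers and nut are standing, and the arm is clear.

```bash
python3 -c "
from plant import workorder; print(workorder.finish_job())"
```

```text
the job is handed in; nothing more can be done
None
```

I swept all three bearings through the gate one at a time and handed the job in at about 22.6 s of the 64 s allowed. I pushed each one with the two fingertips held 20 mm apart, so it sat in the notch between them. No pinching or lifting was used.

**Bearings:** The last pictures show none left on the tray. In the bin the top view shows two of them, one at a height that means it rests on another. The third was not seen separately, but it left the tray through the gate like the others. The highest reading on them was about 31 mm above the bench, against a limit of 48 mm.

**Couplers and nut:** All three stand upright. They measured within about 5 mm of where they started, which is about the agreement between the two cameras.

**Forces:** The wrist force showed only noise, under 2 N, at every reading. I had no direct reading of fingertip force on the bearings.

**Checks that failed or disagreed:**
- The side camera read 2–3 mm off from the top camera, and I corrected for that.
- The arm blocked the top view of the bin until the end, so I judged each drop by the bearing disappearing from the tray.

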